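# Put together the three-tier brush stand at the make-up counter

## Robot

A 6-joint arm with a two-finger parallel gripper is mounted at the origin on the work surface. World frame = base frame: x ahead of the robot, y to its left, z up, the work surface at z = 0. Lengths are in m, angles in rad, forces in N, time in s.
With the tool pointing down it reaches from about 0.3 to 0.775 m from the base axis. Payload 14.6 kg.
Tool frame: the origin (TCP) lies on the centre line of the jaws, within the pads' length; the fingertips stand 14 mm ahead of it and the grasp point (between the pads) lies 5 mm behind it; x points along the fingers, y is the direction in which the jaws open and shut, and the axes are right-handed (so a half turn about x gives the same grasp; the last joint's range is limited). The gripper opens to 94 mm and grips with 3 to 60 N. Pads are 16 mm wide; open, the fingers measure 119 mm over their backs; the gripper's body (75 mm by 177 mm) begins 78 mm behind the grasp point.
Start: joints at [1.101, 0.3, 1.521, -0, 1.321, -0.067], TCP at [0.216, 0.506, 0.219] pointing down, gripper open.
Joint ranges: [-3.03, 3.03], [-0.79, 2.21], [0.23, 2.52], [-1.04, 4.18], [0, 3.07], [-2.55, 2.55]. Speed limits (rad/s): [2.22, 2.22, 2.57, 3.14, 3.14, 3.14].

## Interface

Orientations are given as [roll, pitch, yaw] about the fixed x, y, z axes, in that order (R = Rz(yaw) Ry(pitch) Rx(roll)).
In Python, from station import * gives the robot as it stands. The module is installed in compiled form; this text tells all that it offers.
- The arm moves only by the shell command python3 -m handwheel 'ROWS' [FORCE]. ROWS is JSON, a list of rows, each a list of 3 entries, a list of its own where there are three numbers: the shift along the tool's x, y, z in mm, then the turn about the tool's x in rad, then the gripper command: -1 is fully open, 1 is shut, values between are in proportion. In form: [[[dx, dy, dz], spin, gripper], ...]. A call has exactly 5 rows; each row is the pose to reach, as a shift and turn from the pose measured when the call began, along the tool's axes at that moment; what a row does not reach only later rows make up. A row lasts 1/10 s, in which the tool goes at most 50 mm and 8.59 degrees, less where a joint would pass 70% of its speed; a pose out of reach is approached as far as the arm can. A call with a gripper value outside its range is refused whole. The fingers move at their own pace and stop on an object; FORCE is the grip in N (left out, the last holds). Time passes only in rows, so rows that repeat a pose let the fingers close, or fill a call up. It gives the time, the measured TCP pose, the force and the opening at its end, in the units of the state.
- get_obs(): the state, without advancing time (a new reading comes with each control period).
- camera(name): name is "side" or "top"; returns (picture, depth): 384x512x3 uint8, blue, green, red; 384x512 float32, m along the optical axis (not along the pixel's ray), 0 where there is no reading.
- camera_info(name): a dict with "fx", "fy", "cx", "cy" (pixels), "extrinsics" (4x4, takes a point from camera to world coordinates). Camera axes: x right, y down, z forward; pixel columns grow to the right and rows downward; lengths in m; the calibration is good to about 2 mm. A picture is of the moment at which its call begins. camera_info takes no time and is no camera call.
- hand_in(): hands the job in, once; it reports no verdict.
The state is a dict: "time_s": time; "qpos": joint angles; "joint_vel": joint speeds; "tau": joint torques, N m; "ee_pos": TCP position; "eef_rot": TCP orientation; "force": force on the tool from outside, world axes, zero at the start; "moment": the same for the moment, N m; "grip_width": finger opening in m.
Only numpy, scipy, OpenCV 4.12 (cv2) and the standard library are available. Lean on these libraries where they do the work, as an engineer would, in place of code of your own. Each camera call takes 0.05 s, during which the arm holds its last target. There are 200 camera calls.

## Task

Put the brush stand together by nesting its three round cups in size order: first stand the middle cup upright inside the wide, low cup where that one stands, then stand the slim tall cup upright inside the middle cup. Set each down gently on the floor of the cup around it, without dropping it, and let go. Leave the square cup standing where it is.

Things in the scene. Friction and masses are not known exactly. Their poses are not given: they have to be found in the camera images.
- wide_cup: Wide, low, round open cup of plain grey plastic, the outer tier: 50 mm high, outer diameter 100 mm at the foot and 108 mm at the rim, wall 4 mm, floor 5 mm thick, 0.45 kg, loose on the counter. Origin at the centre of its underside, z up.
- middle_cup: Middle cup of the set: straight, round and open, plain grey plastic, 95 mm high, outer diameter 62 mm, wall 3 mm, floor 5 mm thick, about 0.16 kg. It stands upright on the counter. Origin at the centre of its underside, z up along its axis. Nested, its rim stands 50 mm above the wide cup's rim.
- slim_cup: Slim tall cup of the set: straight, round and open tube, plain grey plastic, 140 mm high, outer diameter 34 mm, wall 2.5 mm, floor 10 mm thick, about 0.13 kg. It stands upright on the counter. Origin at the centre of its underside, z up along its axis. Nested, its rim stands 50 mm above the middle cup's rim.
- square_cup: Square open cup of the same plain grey plastic, not part of the set: 62 x 62 mm, 95 mm high, 0.22 kg, loose. Origin at the centre of its underside, z up, x and y along its sides. The other bystanders are under 120 mm high: a skin-toned bottle with a black cap on a white base plate, an open black compact and a small lidded jar, all three fixed to the counter.

How it is judged:
On the way, in this order (a step that is already met when the one before it is completed fails the run):
1. the middle cup stands upright on the floor of the wide cup, let go (horizontal distance between middle_cup and wide_cup below 0.02 m and z of middle_cup in the frame of wide_cup below 0.012 m and angle between each of middle_cup, wide_cup's own z axis and vertical below 0.15 rad and contact force between the fingers and middle_cup below 0.3 N), for 0.2 s.
2. the slim cup stands upright on the floor of the middle cup, which is still inside the wide cup; let go (horizontal distance between middle_cup and wide_cup below 0.02 m and z of middle_cup in the frame of wide_cup below 0.012 m and angle between each of middle_cup, wide_cup, slim_cup's own z axis and vertical below 0.15 rad and horizontal distance between slim_cup and middle_cup below 0.016 m and z of slim_cup in the frame of middle_cup below 0.012 m and contact force between the fingers and slim_cup below 0.3 N), for 0.2 s.
At the end, for the whole second after the job is handed in: Released, at rest, upright within 8 degrees: the middle cup on the wide cup's floor (undersides under 12 mm apart, centres within 20), the slim cup on the middle cup's floor (12 mm, 16 mm); the wide cup within 50 mm and the square cup, upright, within 30 mm of their first places (all of step 2 and distance of wide_cup from where it was at the start of the episode below 0.05 m and distance of square_cup from where it was at the start of the episode below 0.03 m and angle between square_cup's own z axis and vertical below 0.15 rad and linear speed of each of wide_cup, middle_cup, slim_cup below 0.03 m/s and contact force between the fingers and wide_cup below 0.3 N and contact force between the fingers and middle_cup below 0.3 N); the robot touches nothing.
It fails at once if the middle cup is dropped into the wide cup (enters faster than 0.7 m/s) (horizontal distance between middle_cup and wide_cup below 0.03 m and z of middle_cup in the frame of wide_cup below 0.06 m and linear speed of middle_cup above 0.7 m/s).
It fails at once if the slim cup is dropped into the middle cup (enters faster than 0.7 m/s) (horizontal distance between slim_cup and middle_cup below 0.03 m and z of slim_cup in the frame of middle_cup below 0.06 m and linear speed of slim_cup above 0.7 m/s).
It fails at once if the square cup is pushed more than 30 mm away or tipped over (distance of square_cup from where it was at the start of the episode above 0.03 m or angle between square_cup's own z axis and vertical above 0.3 rad).
It fails at once if the wide cup is pushed more than 50 mm away (distance of wide_cup from where it was at the start of the episode above 0.05 m).
It also fails if it takes over 54 s, if anything falls off the work surface, if the arm or the gripper's body presses on something with over 40 N, if the wrist force passes 120 N, or if a joint passes its speed limit or range.

## Working session

There is one attempt and no reset: what is moved stays moved. The work goes in short steps, Python scripts to look and compute and a shell command to move; the robot and the scene stay as the last step left them, time stands still between calls to the robot, and variables do not carry over. Pictures are saved under pics/ and viewed, about 8 in all and at most 12, crops included, and the job is handed in when it is done.

```bash
mkdir -p pics; cat > h.py <<'E'
from station import *
import numpy as np, cv2
from scipy.spatial.transform import Rotation as R
def pts(name):
    im,d=camera(name); c=camera_info(name); v,u=np.indices(d.shape)
    p=np.stack([(u-c['cx'])*d/c['fx'],(v-c['cy'])*d/c['fy'],d],-1); E=np.array(c['extrinsics'])
    w=p@E[:3,:3].T+E[:3,3]; w[d==0]=np.nan
    return im,w
E
python3 - <<'E'
from h import *
o=get_obs(); print({k:np.round(v,3).tolist() for k,v in o.items()})
print(np.round(R.from_euler('xyz',o['eef_rot']).as_matrix(),3))
ims=[]
for n in ['top','side']:
    im,w=pts(n); np.save(n+'.npy',w); cv2.imwrite(n+'.png',im); ims.append(im); print(n,np.round(camera_info(n)['extrinsics'],3).tolist())
cv2.imwrite('pics/1.png',cv2.resize(ims[0],(800,600))); cv2.imwrite('pics/2.png',cv2.resize(ims[1],(800,600)))
w=np.load('top.npy'); z=w[...,2]
m=np.nan_to_num((z>0.02)&(z<0.16)).astype(np.uint8)
n,l,s,c=cv2.connectedComponentsWithStats(m)
for i in range(1,n):
    if s[i,4]>40:
        q=w[l==i]; print(i,s[i],'z95',np.round(np.percentile(q[:,2],98),3),'min',np.round(q.min(0),3),'max',np.round(q.max(0),3))
E
```

```text
{'time_s': 0.0, 'qpos': [1.101, 0.3, 1.522, -0.0, 1.321, -0.067], 'joint_vel': [0.001, 0.001, 0.001, -0.0, 0.001, -0.001], 'tau': [0.002, -53.18, -35.275, 0.071, 0.024, -0.0], 'ee_pos': [0.215, 0.506, 0.219], 'eef_rot': [-1.628, 1.57, -2.031], 'force': [0.049, -0.218, -0.989], 'moment': [-0.026, 0.007, 0.004], 'grip_width': 0.094}
[[-0.001  0.392  0.92 ]
 [-0.001  0.92  -0.392]
 [-1.    -0.001 -0.   ]]
top [[-0.02, -0.981, 0.192, 0.429], [-1.0, 0.02, -0.001, -0.008], [-0.003, -0.192, -0.981, 0.874], [0.0, 0.0, 0.0, 1.0]]
side [[0.801, -0.328, 0.501, 0.209], [-0.598, -0.448, 0.664, -0.487], [0.007, -0.832, -0.555, 0.47], [0.0, 0.0, 0.0, 1.0]]
1 [351  47  32  30 728] z95 0.046 min [ 0.86  -0.283  0.02 ] max [ 0.916 -0.215  0.05 ]
2 [261  49  31  31 720] z95 0.047 min [ 0.857 -0.082  0.02 ] max [ 0.914 -0.016  0.048]
3 [306  48  32  30 728] z95 0.046 min [ 0.86  -0.183  0.02 ] max [ 0.914 -0.115  0.049]
4 [170  51  32  30 732] z95 0.046 min [0.859 0.116 0.02 ] max [0.914 0.184 0.049]
5 [216  50  31  30 719] z95 0.046 min [0.858 0.017 0.02 ] max [0.914 0.083 0.048]
6 [124  52  33  30 741] z95 0.046 min [0.857 0.216 0.02 ] max [0.915 0.285 0.05 ]
11 [192 131  52  53 715] z95 0.053 min [0.622 0.025 0.02 ] max [0.729 0.13  0.055]
12 [285 131  19  29 411] z95 0.113 min [ 0.673 -0.095  0.02 ] max [ 0.703 -0.061  0.114]
13 [ 49 205  39  10 238] z95 0.079 min [0.563 0.344 0.02 ] max [0.576 0.411 0.081]
14 [254 208  33  36 422] z95 0.098 min [ 0.497 -0.056  0.021] max [0.557 0.004 0.098]
15 [141 228  49  44 937] z95 0.097 min [0.444 0.136 0.02 ] max [0.523 0.216 0.099]
16 [352 230  34  23 552] z95 0.141 min [ 0.474 -0.227  0.02 ] max [ 0.507 -0.193  0.145]
17 [413 238  30  28 657] z95 0.053 min [ 0.446 -0.367  0.02 ] max [ 0.499 -0.313  0.056]
```

View pics/1.png

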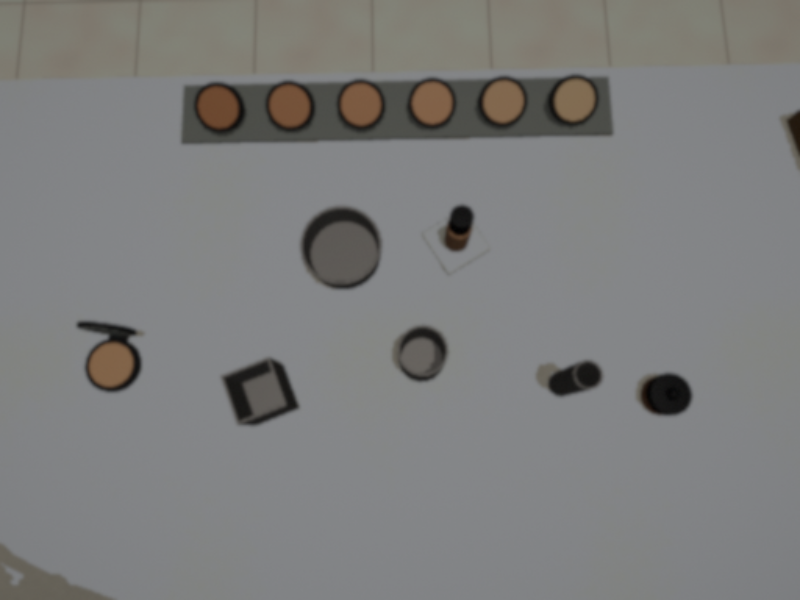

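View pics/2.png

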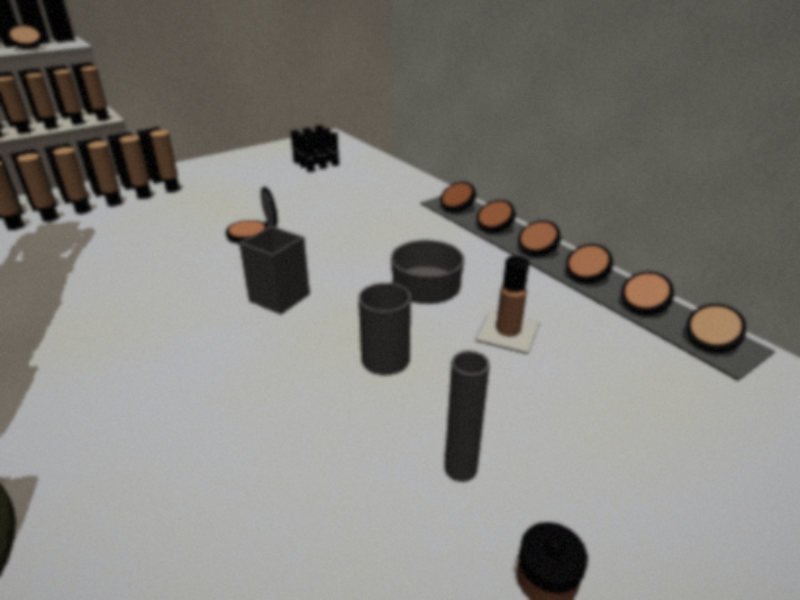

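Top view (800×600): wide cup at (342,247), middle at (420,352), slim with rim at (588,374) and foot at (560,383), square at (260,392), bottle at (460,228). The side view shows every cup standing upright. Next I'll fit the rims.

```bash
cat >> h.py <<'E'
from scipy.optimize import least_squares
def fit(w,c,zlo,zhi,r,win):
    """centre of circle of known outer radius r: points near the outer wall/rim, in a window"""
    q=w.reshape(-1,3); d=np.hypot(q[:,0]-c[0],q[:,1]-c[1])
    q=q[(q[:,2]>zlo)&(q[:,2]<zhi)&(d<win)]
    if len(q)<8: return None
    s=least_squares(lambda p:np.hypot(q[:,0]-p[0],q[:,1]-p[1])-r,c,loss='soft_l1',f_scale=.002)
    return np.round(s.x,4),len(q),np.round(np.sqrt(np.mean(s.fun**2)),4)
E
python3 - <<'E'
from h import *
for n in ['top','side']:
    w=np.load(n+'.npy')
    print(n,'wide',fit(w,(.676,.078),.044,.06,.052,.075))
    print(n,'mid',fit(w,(.527,-.026),.088,.105,.0295,.05),'body',fit(w,(.527,-.026),.03,.08,.031,.05))
    print(n,'slim',fit(w,(.49,-.21),.132,.15,.0158,.035),'body',fit(w,(.49,-.21),.03,.12,.017,.035))
    print('table',np.nanmedian(w[...,2][(abs(w[...,0]-.5)<.05)&(abs(w[...,1]+.12)<.03)]))
o=get_obs(); M=R.from_euler('xyz',o['eef_rot']).as_matrix()
print('mid shift mm',np.round(1000*M.T@(np.array([.527,-.026,.219])-o['ee_pos']),1))
E
```

```text
top wide (array([0.6742, 0.0765]), 367, np.float64(0.0015))
top mid (array([ 0.5273, -0.0262]), 177, np.float64(0.001)) body (array([ 0.525 , -0.0261]), 179, np.float64(0.0018))
top slim (array([ 0.4905, -0.21  ]), 121, np.float64(0.0009)) body (array([ 0.4904, -0.2096]), 346, np.float64(0.0015))
table 0.0005614410186719487
side wide (array([0.674 , 0.0749]), 334, np.float64(0.0015))
side mid (array([ 0.5267, -0.0278]), 300, np.float64(0.0011)) body (array([ 0.5274, -0.0269]), 914, np.float64(0.0016))
side slim (array([ 0.4895, -0.2117]), 298, np.float64(0.0009)) body (array([ 0.4905, -0.2106]), 1040, np.float64(0.0007))
table 0.0005671590160359341
mid shift mm [ 3.000e-01 -3.671e+02  4.950e+02]
```

```bash
python3 -m handwheel '[[[0,-30,40],0,-1],[[0,-60,80],0,-1],[[0,-90,120],0,-1],[[0,-120,161],0,-1],[[0,-147,198],0,-1]]' 20
python3 - <<'E'
from h import *
o=get_obs(); M=R.from_euler('xyz',o['eef_rot']).as_matrix()
print('mid shift mm',np.round(1000*M.T@(np.array([.527,-.027,.219])-o['ee_pos']),1),np.round(M[:,0],3))
E
```

```text
time_s: 0.6
ee_pos: [0.3405, 0.291, 0.219]
eef_rot: [-1.653, 1.57, -2.055]
force: [0.8, 0.1, 0.1]
grip_width: 0.0939
mid shift mm [ 2.000e-01 -2.195e+02  2.962e+02] [-0.001 -0.001 -1.   ]
```

```bash
python3 -m handwheel '[[[0,-30,40],0,-1],[[0,-60,80],0,-1],[[0,-90,120],0,-1],[[0,-120,161],0,-1],[[0,-147,198],0,-1]]'
python3 -m handwheel '[[[0,-25,33],0,-1],[[0,-50,67],0,-1],[[0,-72,98],0,-1],[[0,-72,98],0,-1],[[0,-72,98],0,-1]]'
python3 - <<'E'
from h import *
o=get_obs(); M=R.from_euler('xyz',o['eef_rot']).as_matrix()
print('mid shift mm',np.round(1000*M.T@(np.array([.527,-.027,.074])-o['ee_pos']),1),np.round(M,3),o['force'])
E
```

```text
time_s: 1.1
ee_pos: [0.4657, 0.076, 0.2191]
eef_rot: [-1.658, 1.57, -2.061]
force: [-0.0, 1.1, 0.1]
grip_width: 0.0939
time_s: 1.6
ee_pos: [0.5274, -0.0289, 0.2186]
eef_rot: [-2.336, 1.569, -2.74]
force: [0.3, 0.2, 0.3]
grip_width: 0.0938
mid shift mm [144.6   1.8  -0.9] [[-0.002  0.393  0.919]
 [-0.001  0.919 -0.393]
 [-1.    -0.001 -0.001]] [0.29756678 0.24546426 0.2689813 ]
```

```bash
python3 -m handwheel '[[[35,2,-1],0,-1],[[70,2,-1],0,-1],[[105,2,-1],0,-1],[[130,2,-1],0,-1],[[145,2,-1],0,-1]]'
python3 -m handwheel '[[[0,0,0],0,0],[[0,0,0],0,0.3],[[0,0,0],0,0.5],[[0,0,0],0,1],[[0,0,0],0,1]]' 15
python3 -m handwheel '[[[0,0,0],0,1],[[0,0,0],0,1],[[0,0,0],0,1],[[0,0,0],0,1],[[0,0,0],0,1]]'
```

```text
time_s: 2.1
ee_pos: [0.5257, -0.0254, 0.0717]
eef_rot: [-2.657, 1.567, -3.06]
force: [0.4, -0.4, 0.9]
grip_width: 0.0937
time_s: 2.6
ee_pos: [0.5261, -0.0254, 0.0726]
eef_rot: [-2.554, 1.568, -2.957]
force: [-0.7, -0.2, 4.7]
grip_width: 0.0627
time_s: 3.1
ee_pos: [0.5261, -0.0255, 0.0726]
eef_rot: [-2.541, 1.568, -2.943]
force: [-0.5, -0.2, 1.2]
grip_width: 0.063
```

Gripped at 63 mm. Lifting, then checking.

```bash
python3 -m handwheel '[[[-5,0,0],0,1],[[-25,0,0],0,1],[[-50,0,0],0,1],[[-75,0,0],0,1],[[-90,0,0],0,1]]'
python3 - <<'E'
from h import *
o=get_obs(); M=R.from_euler('xyz',o['eef_rot']).as_matrix()
im,w=pts('side'); cv2.imwrite('pics/3.png',im)
c=o['ee_pos'][:2]; print(o['ee_pos'],o['force'],o['grip_width'],np.round(M[:,0],4))
for a,b in [(.07,.095),(.095,.115),(.115,.14)]: print(fit(w,c,a,b,.031,.045))
q=w[(np.hypot(w[...,0]-c[0],w[...,1]-c[1])<.04)&(w[...,2]>.03)&(w[...,2]<.2)]; print('zmin',np.percentile(q[:,2],[0.5,2]))
print('wide shift mm',np.round(1000*M.T@(np.array([.674,.0755,o['ee_pos'][2]])-o['ee_pos']),1))
E
```

```text
time_s: 3.6
ee_pos: [0.5267, -0.0255, 0.1647]
eef_rot: [-1.988, 1.57, -2.391]
force: [0.0, 0.5, -0.8]
grip_width: 0.063
[ 0.52669198 -0.0254741   0.16473669] [ 0.01192618  0.53889547 -0.75109084] 0.06300035961124979 [-8.e-04 -8.e-04 -1.e+00]
(array([ 0.5291, -0.0259]), 28, np.float64(0.0008))
(array([ 0.5287, -0.0264]), 321, np.float64(0.0007))
(array([ 0.5287, -0.0263]), 428, np.float64(0.0008))
zmin [0.0937399  0.09561394]
wide shift mm [ -0.2 150.6  95.9]
```

View pics/3.png

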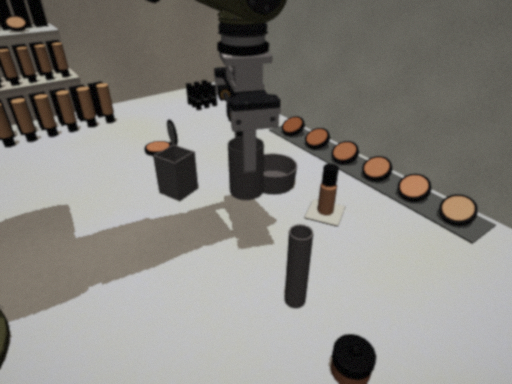

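The side view shows the middle cup upright in the jaws at (246,168), its base about 92 mm up. The wide cup is at (278,172) and nothing else has moved. Carrying it over now.

```bash
python3 -m handwheel '[[[0,15,9],0,1],[[0,45,28],0,1],[[0,80,50],0,1],[[0,115,72],0,1],[[0,138,86],0,1]]'
python3 -m handwheel '[[[0,6,4],0,1],[[0,12,8],0,1],[[0,12,8],0,1],[[0,12,8],0,1],[[0,12,8],0,1]]'
python3 - <<'E'
from h import *
o=get_obs(); M=R.from_euler('xyz',o['eef_rot']).as_matrix()
c=o['ee_pos'][:2]; print(o['ee_pos'],o['force'],o['grip_width'],np.round(M[:,0],4))
for n in ['top','side']:
    im,w=pts(n); cv2.imwrite(n+'.png',im)
    print(n,'cup',fit(w,c,.105,.135,.031,.045),'wide',fit(w,(.674,.0755),.02,.056,.052,.07))
cv2.imwrite('pics/4.png',cv2.imread('side.png'))
E
```

```text
time_s: 4.15
ee_pos: [0.6618, 0.0694, 0.1656]
eef_rot: [-0.396, 1.57, -0.798]
force: [0.1, -0.8, -2.1]
grip_width: 0.063
time_s: 4.65
ee_pos: [0.6735, 0.0766, 0.1659]
eef_rot: [-0.32, 1.569, -0.722]
force: [-0.0, 0.6, -0.5]
grip_width: 0.063
[0.67352646 0.07664404 0.16594426] [-0.00180034  0.55000923 -0.51833582] 0.06303000035191353 [ 1.1e-03 -9.0e-04 -1.0e+00]
top cup None wide (array([0.6708, 0.0778]), 20, np.float64(0.0011))
side cup (array([0.676 , 0.0757]), 364, np.float64(0.001)) wide (array([0.674 , 0.0746]), 1101, np.float64(0.0019))
```

View pics/4.png

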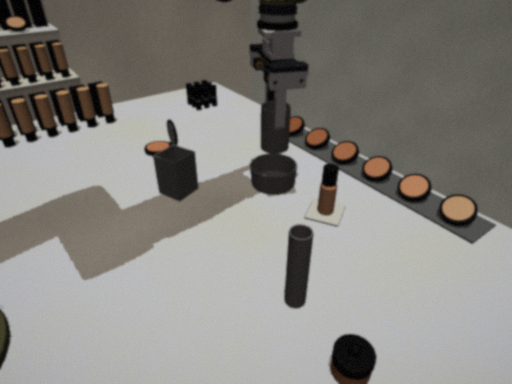

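The cup hangs centred above the wide cup (275,125 over 273,172), about 2 mm off. Lowering.

```bash
python3 -m handwheel '[[[15,0,-2],0,1],[[35,0,-2],0,1],[[55,0,-2],0,1],[[70,0,-2],0,1],[[80,0,-2],0,1]]'
python3 -m handwheel '[[[2,0,0],0,1],[[3,0,0],0,1],[[4,0,0],0,1],[[5,0,0],0,1],[[6,0,0],0,1]]'
```

```text
time_s: 5.25
ee_pos: [0.6716, 0.0773, 0.0849]
eef_rot: [-0.899, 1.57, -1.302]
force: [-1.0, 0.1, -1.7]
grip_width: 0.0628
time_s: 5.75
ee_pos: [0.6718, 0.0773, 0.0793]
eef_rot: [-0.372, 1.569, -0.775]
force: [0.1, 0.5, -1.5]
grip_width: 0.0628
```

```bash
python3 -m handwheel '[[[0.5,0,0],0,1],[[1,0,0],0,1],[[1.5,0,0],0,1],[[2,0,0],0,1],[[2,0,0],0,1]]'
python3 - <<'E'
from h import *
print(get_obs()['force'])
E
```

```text
time_s: 6.25
ee_pos: [0.6719, 0.0773, 0.0777]
eef_rot: [-0.147, 1.569, -0.55]
force: [-0.1, -0.7, 1.2]
grip_width: 0.0632
[-0.10729641 -0.6818219   1.16154825]
```

Contact: the vertical force went from -1.5 to +1.2 N. Releasing gradually, then rising.

```bash
python3 -m handwheel '[[[0.5,0,0],0,1],[[0.5,0,0],0,-0.4],[[0.5,0,0],0,-0.6],[[0.5,0,0],0,-1],[[0.5,0,0],0,-1]]'
python3 -m handwheel '[[[0,0,0],0,-1],[[0,0,0],0,-1],[[-10,0,0],0,-1],[[-30,0,0],0,-1],[[-60,0,0],0,-1]]'
python3 -m handwheel '[[[-40,0,0],0,-1],[[-80,0,0],0,-1],[[-100,0,0],0,-1],[[-110,0,0],0,-1],[[-110,0,0],0,-1]]'
python3 - <<'E'
from h import *
o=get_obs(); M=R.from_euler('xyz',o['eef_rot']).as_matrix()
im,w=pts('side'); cv2.imwrite('pics/5.png',im)
print('mid',fit(w,(.674,.0755),.09,.108,.0295,.045),fit(w,(.674,.0755),.06,.085,.031,.045),'wide',fit(w,(.674,.0755),.02,.056,.052,.07))
q=w[(np.hypot(w[...,0]-.674,w[...,1]-.0755)<.04)&(w[...,2]<.12)]; print('rim z',np.percentile(q[:,2],[98,99.5]))
print('slim',fit(w,(.49,-.2105),.03,.12,.017,.035))
print('slim shift mm',np.round(1000*M.T@(np.array([.490,-.2105,.25])-o['ee_pos']),1), o['ee_pos'])
E
```

```text
time_s: 6.75
ee_pos: [0.6719, 0.0774, 0.0771]
eef_rot: [-0.168, 1.569, -0.57]
force: [0.2, 0.4, 0.8]
grip_width: 0.0861
time_s: 7.25
ee_pos: [0.6712, 0.0774, 0.137]
eef_rot: [-1.899, 1.569, -2.301]
force: [0.5, -0.5, -0.3]
grip_width: 0.0942
time_s: 7.75
ee_pos: [0.6715, 0.0775, 0.2483]
eef_rot: [-0.372, 1.569, -0.774]
force: [0.8, 0.5, -0.5]
grip_width: 0.0938
mid (array([0.6729, 0.0746]), 277, np.float64(0.0012)) (array([0.6738, 0.0757]), 356, np.float64(0.0018)) wide (array([0.6753, 0.0762]), 964, np.float64(0.0095))
rim z [0.10080658 0.10113024]
slim (array([ 0.4905, -0.2106]), 1053, np.float64(0.0007))
slim shift mm [  -1.6 -336.1  -54.1] [0.6715275  0.07749697 0.24830313]
```

View pics/5.png

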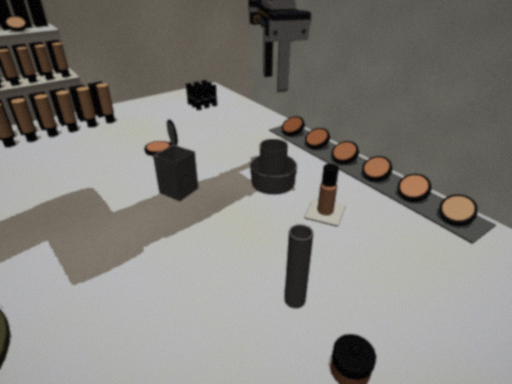

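The middle cup stands upright in the wide cup (273,165), with its rim at z ≈ 0.101. Now the slim cup, standing at (297,266).

```bash
python3 -m handwheel '[[[0,-40,-6],0,-1],[[0,-85,-14],0,-1],[[0,-130,-21],0,-1],[[0,-175,-28],0,-1],[[0,-215,-35],0,-1]]'
python3 -m handwheel '[[[0,-45,-7],0,-1],[[0,-85,-14],0,-1],[[0,-121,-19],0,-1],[[0,-121,-19],0,-1],[[0,-121,-19],0,-1]]'
python3 - <<'E'
from h import *
o=get_obs(); M=R.from_euler('xyz',o['eef_rot']).as_matrix()
print('slim shift mm',np.round(1000*M.T@(np.array([.490,-.2105,.116])-o['ee_pos']),1), o['ee_pos'],np.round(M[:,0],4))
E
```

```text
time_s: 8.3
ee_pos: [0.5529, -0.108, 0.2452]
eef_rot: [-2.608, 1.567, -3.011]
force: [0.2, -0.7, -0.3]
grip_width: 0.094
time_s: 8.8
ee_pos: [0.4875, -0.2121, 0.2443]
eef_rot: [-2.833, 1.565, 3.045]
force: [1.0, 0.9, 0.0]
grip_width: 0.0934
slim shift mm [128.3   2.7   2.4] [ 0.48747607 -0.2120677   0.24431455] [-5.7e-03  5.0e-04 -1.0e+00]
```

```bash
python3 -m handwheel '[[[30,3,2],0,-1],[[60,3,2],0,-1],[[90,3,2],0,-1],[[115,3,2],0,-1],[[128,3,2],0,-1]]'
python3 -m handwheel '[[[0,0,0],0,0],[[0,0,0],0,0.2],[[0,0,0],0,0.4],[[0,0,0],0,1],[[0,0,0],0,1]]' 15
python3 -m handwheel '[[[0,0,0],0,1],[[0,0,0],0,1],[[0,0,0],0,1],[[0,0,0],0,1],[[0,0,0],0,1]]'
```

```text
time_s: 9.3
ee_pos: [0.4893, -0.2085, 0.1136]
eef_rot: [-2.996, 1.561, 2.884]
force: [0.5, 0.0, -0.4]
grip_width: 0.094
time_s: 9.8
ee_pos: [0.4896, -0.2086, 0.1143]
eef_rot: [-2.969, 1.563, 2.911]
force: [-1.1, -0.7, 0.6]
grip_width: 0.0576
time_s: 10.3
ee_pos: [0.4896, -0.2087, 0.1143]
eef_rot: [-2.962, 1.563, 2.918]
force: [0.1, 0.1, 0.6]
grip_width: 0.0349
```

```bash
python3 -m handwheel '[[[0,0,0],0,1],[[0,0,0],0,1],[[0,0,0],0,1],[[0,0,0],0,1],[[-3,0,0],0,1]]'
python3 -m handwheel '[[[-25,0,0],0,1],[[-55,0,0],0,1],[[-90,0,0],0,1],[[-120,0,0],0,1],[[-140,0,0],0,1]]'
python3 - <<'E'
from h import *
o=get_obs(); M=R.from_euler('xyz',o['eef_rot']).as_matrix()
im,w=pts('side'); cv2.imwrite('pics/6.png',im); c=o['ee_pos'][:2]
print(o['ee_pos'],np.round(M,4).tolist())
for a,b in [(.14,.17),(.17,.2),(.2,.23)]: print(fit(w,c,a,b,.017,.03))
q=w[(np.hypot(w[...,0]-c[0],w[...,1]-c[1])<.025)&(w[...,2]>.03)&(w[...,2]<.2)]; print('zmin',np.percentile(q[:,2],[0.5,2]))
E
```

```text
time_s: 10.8
ee_pos: [0.4894, -0.2085, 0.117]
eef_rot: [-2.993, 1.562, 2.887]
force: [0.6, -0.5, -0.9]
grip_width: 0.0351
time_s: 11.3
ee_pos: [0.4908, -0.2089, 0.2594]
eef_rot: [-2.919, 1.564, 2.961]
force: [0.0, -0.3, -1.2]
grip_width: 0.0345
[ 0.49076933 -0.20890438  0.25938215] [[-0.0068, 0.3922, 0.9198], [0.0012, 0.9199, -0.3922], [-1.0, -0.0015, -0.0067]]
(array([ 0.4922, -0.2104]), 353, np.float64(0.0006))
(array([ 0.4923, -0.21  ]), 500, np.float64(0.0006))
(array([ 0.4924, -0.2098]), 551, np.float64(0.0006))
zmin [0.14690716 0.14772839]
```

View pics/6.png

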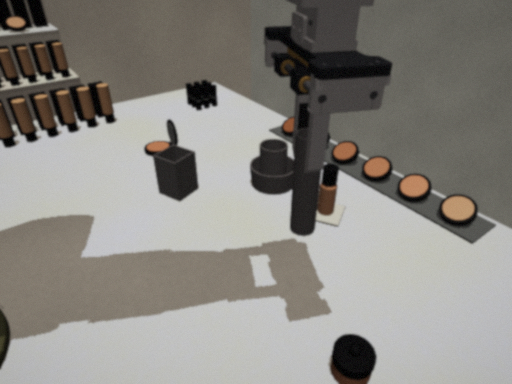

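The slim cup is held upright (303,180) with its base at z ≈ 0.145. Carrying it over the nest.

```bash
python3 -m handwheel '[[[0,15,3],0,1],[[0,45,7],0,1],[[0,80,13],0,1],[[0,120,20],0,1],[[0,155,25],0,1]]'
python3 -m handwheel '[[[0,35,6],0,1],[[0,75,12],0,1],[[0,115,19],0,1],[[0,145,24],0,1],[[0,160,26],0,1]]'
python3 -m handwheel '[[[0,10,2],0,1],[[0,18,3],0,1],[[0,18,3],0,1],[[0,18,3],0,1],[[0,18,3],0,1]]'
python3 - <<'E'
from h import *
o=get_obs(); M=R.from_euler('xyz',o['eef_rot']).as_matrix()
im,w=pts('side'); cv2.imwrite('pics/7.png',im); c=o['ee_pos'][:2]
print(o['ee_pos'],o['grip_width'],np.round(M,4).tolist())
for a,b in [(.15,.17),(.17,.2),(.2,.23)]: print(fit(w,c,a,b,.017,.03))
q=w[(np.hypot(w[...,0]-c[0],w[...,1]-c[1])<.025)&(w[...,2]>.11)&(w[...,2]<.2)]; print('zmin',np.percentile(q[:,2],[0.5,2]))
print('mid',fit(w,(.674,.0755),.092,.106,.0295,.045),fit(w,(.674,.0755),.06,.085,.031,.045))
E
```

```text
time_s: 11.85
ee_pos: [0.5759, -0.0739, 0.26]
eef_rot: [-2.784, 1.565, 3.096]
force: [0.4, -1.2, -1.5]
grip_width: 0.0345
time_s: 12.35
ee_pos: [0.663, 0.0666, 0.2571]
eef_rot: [-2.798, 1.563, 3.085]
force: [-0.2, -1.0, -1.8]
grip_width: 0.0345
time_s: 12.85
ee_pos: [0.6727, 0.0813, 0.2573]
eef_rot: [-2.794, 1.563, 3.087]
force: [-0.5, -0.9, -1.0]
grip_width: 0.0339
[0.67268663 0.08132312 0.25727901] 0.0338783775090619 [[-0.008, 0.3907, 0.9205], [0.0004, 0.9205, -0.3907], [-1.0, -0.0027, -0.0075]]
(array([0.6741, 0.0799]), 144, np.float64(0.001))
(array([0.6741, 0.08  ]), 229, np.float64(0.0011))
(array([0.6743, 0.0803]), 246, np.float64(0.001))
zmin [0.14414488 0.14526644]
mid (array([0.6729, 0.0747]), 227, np.float64(0.0012)) (array([0.6736, 0.0756]), 359, np.float64(0.0017))
```

View pics/7.png

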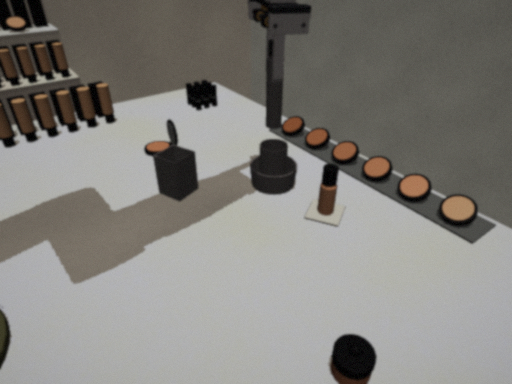

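The cup hangs about 5 mm to the +y side of the middle cup's centre. Correcting while lowering to just above the rim.

```bash
python3 -m handwheel '[[[0,-5,2],0,1],[[10,-5,2],0,1],[[20,-5,2],0,1],[[30,-5,2],0,1],[[30,-5,2],0,1]]'
python3 - <<'E'
from h import *
o=get_obs(); c=o['ee_pos'][:2]
for n in ['side','top']:
    im,w=pts(n)
    print(n,fit(w,c,.125,.15,.017,.03),fit(w,c,.15,.19,.017,.03),'mid',fit(w,(.674,.0755),.092,.106,.0295,.04))
print(o['ee_pos'],o['force'])
E
```

```text
time_s: 13.4
ee_pos: [0.6717, 0.076, 0.2249]
eef_rot: [-2.765, 1.56, 3.117]
force: [0.3, -0.2, -2.0]
grip_width: 0.0347
side (array([0.6728, 0.0743]), 170, np.float64(0.001)) (array([0.6731, 0.0748]), 293, np.float64(0.001)) mid (array([0.673 , 0.0747]), 174, np.float64(0.0011))
top None None mid None
[0.67170826 0.07598025 0.22494264] [ 0.330579   -0.24720263 -2.02216504]
```

Centred to within 1 mm. Lowering.

```bash
python3 -m handwheel '[[[20,0,1],0,1],[[42,0,1],0,1],[[64,0,1],0,1],[[82,0,1],0,1],[[92,0,1],0,1]]'
python3 -m handwheel '[[[1,0,0],0,1],[[2,0,0],0,1],[[3,0,0],0,1],[[4,0,0],0,1],[[5,0,0],0,1]]'
```

```text
time_s: 14.0
ee_pos: [0.6722, 0.0758, 0.1339]
eef_rot: [-2.78, 1.561, 3.102]
force: [1.0, -0.2, -1.2]
grip_width: 0.0347
time_s: 14.5
ee_pos: [0.6723, 0.0758, 0.1294]
eef_rot: [-2.785, 1.562, 3.097]
force: [-0.3, 0.2, -1.7]
grip_width: 0.0346
```

```bash
python3 -m handwheel '[[[1,0,0],0,1],[[2,0,0],0,1],[[3,0,0],0,1],[[4,0,0],0,1],[[4,0,0],0,1]]'
python3 -m handwheel '[[[0.5,0,0],0,1],[[1,0,0],0,1],[[1,0,0],0,1],[[1,0,0],0,1],[[1,0,0],0,1]]'
```

```text
time_s: 15.0
ee_pos: [0.6722, 0.0758, 0.1252]
eef_rot: [-2.783, 1.562, 3.099]
force: [0.2, -0.7, -1.2]
grip_width: 0.0346
time_s: 15.5
ee_pos: [0.6723, 0.0758, 0.1244]
eef_rot: [-2.783, 1.562, 3.099]
force: [-0.1, 0.1, 1.8]
grip_width: 0.0348
```

Contact again (+1.8 N, at the height expected). Releasing.

```bash
python3 -m handwheel '[[[0.3,0,0],0,1],[[0.3,0,0],0,0.2],[[0.3,0,0],0,0],[[0.3,0,0],0,-0.5],[[0.3,0,0],0,-1]]'
python3 -m handwheel '[[[0,0,0],0,-1],[[0,0,0],0,-1],[[0,0,0],0,-1],[[-10,0,0],0,-1],[[-30,0,0],0,-1]]'
python3 -m handwheel '[[[-35,0,0],0,-1],[[-75,0,0],0,-1],[[-100,0,0],0,-1],[[-100,0,0],0,-1],[[-100,0,0],0,-1]]'
python3 - <<'E'
from h import *
im,w=pts('side'); cv2.imwrite('pics/8.png',im)
C=(.673,.0755)
print('slim',fit(w,C,.11,.135,.017,.03),fit(w,C,.135,.16,.016,.03),'mid',fit(w,C,.06,.098,.031,.045),'wide',fit(w,C,.01,.04,.0525,.07))
q=w[(np.hypot(w[...,0]-C[0],w[...,1]-C[1])<.022)&(w[...,2]<.19)]; print('slim rim z',np.percentile(q[:,2],[98,99.5]))
q=w[(abs(w[...,0]-.483)<.06)&(abs(w[...,1]-.176)<.06)&(w[...,2]>.02)]; w0=np.load('side.npy'); q0=w0[(abs(w0[...,0]-.483)<.06)&(abs(w0[...,1]-.176)<.06)&(w0[...,2]>.02)]
print('square shift',q.mean(0)-q0.mean(0),get_obs()['grip_width'])
E
```

```text
time_s: 16.0
ee_pos: [0.6722, 0.0758, 0.124]
eef_rot: [-2.786, 1.562, 3.096]
force: [-0.8, 0.7, 0.2]
grip_width: 0.0584
time_s: 16.5
ee_pos: [0.672, 0.0758, 0.1535]
eef_rot: [-2.764, 1.559, 3.118]
force: [0.6, -0.6, 0.2]
grip_width: 0.0939
time_s: 17.0
ee_pos: [0.673, 0.0757, 0.2538]
eef_rot: [-2.769, 1.56, 3.113]
force: [-0.2, -0.0, -0.5]
grip_width: 0.0941
slim (array([0.6733, 0.074 ]), 171, np.float64(0.0009)) (array([0.6726, 0.0726]), 189, np.float64(0.0012)) mid (array([0.6739, 0.0761]), 507, np.float64(0.003)) wide (array([0.6755, 0.0768]), 639, np.float64(0.0051))
slim rim z [0.15044348 0.15116904]
square shift [-5.66580826e-06  8.40171477e-05  1.22233095e-04] 0.09438839556230763
```

View pics/8.png

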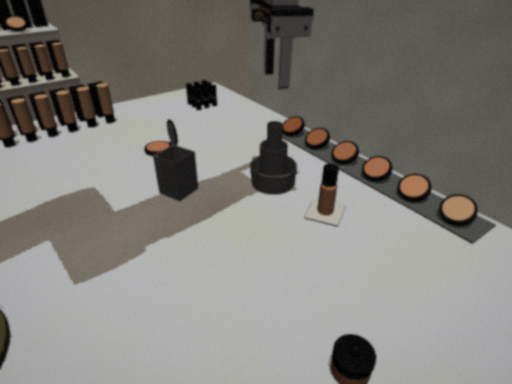

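All three tiers are nested and upright (273,160). The slim rim is at z ≈ 0.1505, as expected, and the square cup hasn't moved. The gripper is clear.

```bash
python3 -m handwheel '[[[0,0,0],0,-1],[[0,0,0],0,-1],[[0,0,0],0,-1],[[0,0,0],0,-1],[[0,0,0],0,-1]]'; python3 -c "from station import *; print(hand_in())"
```

```text
time_s: 17.55
ee_pos: [0.6728, 0.0757, 0.2526]
eef_rot: [-2.754, 1.558, 3.128]
force: [-0.4, -0.3, 0.6]
grip_width: 0.0939
the job is handed in; nothing more can be done
None
```

The brush stand is nested: I set the middle cup down on the floor of the wide cup, then the slim cup inside the middle cup. Each was lowered until light contact and let go, and I handed the job in at about 17.6 s.

Last checks, from the side camera:
- **Heights:** the middle rim was at z ≈ 0.101 m after its release, and the slim rim is at about 0.151 m. Both match cups standing on the floors below them.
- **Centring:** the measured centres of the three cups are within about 4 mm of each other.
- **Surroundings:** the square cup shifted by less than 0.2 mm and the wide cup is within about 2 mm of its first place. The gripper is open and clear above the stand.

**Weaker readings:** the last wide-cup fit was noisy (about 5 mm residual) because points on the middle cup fell in its window. The top camera could not see the nest under the gripper, so these checks rest on the side camera alone.

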